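# Clip, punch-mark and unclip a plate on a marking jig

### The arm

A 6-joint arm with a two-finger parallel gripper is mounted at the origin on the work surface. World frame = base frame: x ahead of the robot, y to its left, z up, the work surface at z = 0. Lengths are in mm, angles in rad, forces in N, time in s.
With the tool pointing down it reaches from about 325 to 850 mm from the base axis. Payload 4.4 kg.
Tool frame: the origin (TCP) lies midway between the tips of the shut fingers; the grasp point (between the pads) lies 19 mm behind it; y points along the fingers, z is the direction in which the jaws open and shut, and the axes are right-handed (so a half turn about y gives the same grasp; the last joint's range is limited). The gripper opens to 94 mm and grips with 3 to 60 N. Pads are 16 mm wide; open, the fingers measure 119 mm over their backs; the gripper's body (75 mm by 177 mm) begins 78 mm behind the grasp point.
Start: joints at [1.188, 0.207, 1.542, -0, 1.393, -0.15], TCP at [132.664, 559.489, 205.447] pointing down, gripper open.
Joint ranges: [-2.73, 2.73], [-0.86, 2.22], [0.23, 2.46], [-1.11, 4.25], [0.08, 2.63], [-2.82, 2.82]. Speed limits (rad/s): [2.79, 2.79, 3.14, 3.14, 3.14, 3.14].

### API

Orientations are given as a unit quaternion [x, y, z, w].
In Python, from rig import ctrl, cams, order, spotter gives the robot as it stands.
- The arm moves only by the tool move_arm, never from a script. Its argument "increments" is text: rows parted by semicolons, each of 6 numbers parted by spaces: the shift along the tool's x, y, z in mm, then the turn, a rotation vector about the tool's x, y, z in degrees. In form: x y z ax ay az; .... A call has 1 to 10 rows; each row is the pose to reach, as a shift and turn from the pose commanded when the call began, along the tool's axes at that moment; what a row does not reach only later rows make up. A row lasts 1/12 s, in which the tool goes at most 41.7 mm and 7.16 degrees, less where a joint would pass 70% of its speed; a pose out of reach is approached as far as the arm can. A call with a gripper value outside its range is refused whole. "grip" is the opening, from 0 (shut) to 1 (fully open), set as the call begins (left out, the last holds). The fingers move at their own pace and stop on an object; "squeeze" is the grip in N (left out, the last holds). Time passes only in rows, so rows that repeat a pose let the fingers close. It gives the time, the measured TCP pose, the force and the opening at its end, in the units of the state.
- ctrl.observe(): the state, without advancing time (a new reading comes with each control period).
- cams.get_image(name): name is "side" or "top"; returns a dict with "img" (420x560x3 uint8, blue, green, red), "z_map" (420x560 float32, mm along the optical axis (not along the pixel's ray), 0 where there is no reading), "camera_matrix" (3x3 intrinsics, pixels), "xyz" and "orientation" of the camera in the world. Camera axes: x right, y up, looking along -z (the intrinsics and any distortion apply to the point x, -y, -z); pixel columns grow to the right and rows downward; lengths in mm; the calibration is good to about 2 mm. A picture is of the moment at which its call begins.
- order.finish_job(): hands the job in, once; it reports no verdict.
Trained networks look in the newest picture that a camera, given by its name, has taken for a name from the list of things; names that differ only in an ending like _2 or _b are one class to them, and where a whole thing is asked for, a point or a joint stands for the part that bears it (a point fixed in the world has none). Each returns a list of dicts, best first, with "confidence" (0 to 1); they miss things now and then, are a little off and sometimes report something else, mostly with a low value. They report only what shows in the picture. A call takes as long as a camera call. They do not tell look-alikes from the thing itself.
- spotter.recognise(camera, name): "centre" ([column, row] in pixels, amid what is visible of it).
The state is a dict: "clock": time; "joints": joint angles; "joint_velocities": joint speeds; "joint_efforts": joint torques, N m; "position": TCP position; "orientation": TCP orientation; "contact_force": force on the tool from outside, world axes, zero at the start; "ft_torque": the same for the moment, N m; "grip_width": opening from 0.0 (shut) to 1.0 (fully open).
Only numpy, scipy, OpenCV 4.12 (cv2) and the standard library are available. Lean on these libraries where they do the work, as an engineer would, in place of code of your own. Each camera call takes 0.05 s, during which the arm holds its last target. There are 200 camera calls.

### The job

Mark the aluminium plate that lies loose on the wooden jig, a few millimetres short of its fence: take the black knob and swing the steel spring clip round its pivot screw onto the plate's edge until the pin under the clip presses the plate snug against the long fence with about 10 N for a moment, and never more than 20 N, which would dent the soft wood. Let go of the knob; with the plate clipped there, press the marking punch right down to its stop, firmly but without forcing it, and let it spring back up. Then swing the clip well clear of the plate, pointing away from it as before, and leave the plate against the fence; never touch the plate itself with the gripper, and leave the jar, the screwdriver and the offcut where they are.

Things in the scene. Friction and masses are not known exactly. Their poses are not given: they have to be found in the camera images.
- jig: Fixed plywood board 200 x 200 x 30 mm; origin at the centre of its underside on the bench, x towards the fence (away from the robot), z up. On it: the clip, the fence, a 14 mm high wooden end stop (inner face at jig y = +76 mm) and a grey bracket at y = +50 mm, from x = +96 to +10 mm, 46 mm above the board, that carries the punch. It stands and is turned differently each time.
- fence: Fixed soft wooden strip on the board, 12 mm thick, 14 mm high, along its y from -95 to +75 mm; origin on the board's top in the plane of its inner face, axes parallel to the jig's, x pointing away from the plate. Set differently each time (face at jig x = 46 to 54 mm). The plate must not press it with more than 20 N. With the plate home its origin is at fence x = -45 mm.
- plate: Loose aluminium plate with dark spots, 90 (its x) x 140 (its y) x 5 mm, about 160 g, lying flat on the board; origin at the centre of its underside, axes like the fence's. It starts 3 to 7 mm short of the fence, a little skew. The clip pushes on its edge at plate x = -45 mm.
- clip (a joint): Clip's angle about its upright pivot screw, rad, counterclockwise from above positive. It points along (sin, -cos) in jig x, y: at 0 parallel to the plate's edge, positive towards the plate, negative away from it. Starts at -1.2 to -0.7. With the plate home the pin meets it at about 0.4 to 0.65. Range -1.5 to 0.95. Stiff pivot (0.05 N m): it stays where it is left.
- clip_pivot (a point): Top of the pivot screw, the clip's fixed axis, 52 mm above the bench, at jig (-66.5, +55) mm.
- clip_knob (a point): Top centre of the clip's upright black knob, 14 mm diameter, 26 mm tall, 62 mm from the pivot axis, 78 mm above the bench, over a flat steel bar (15 mm wide, top 48 mm above the bench). Pinch it or push its side. Riding up and squaring the plate takes 2 to 5 N; then resistance rises steadily: 8 to 9 N on the knob, square to the bar, presses the fence with 10 to 14 N.
- clip_pin (a point): Lower end of the upright steel shoulder pin, 8 mm in diameter, hanging under the bar 45 mm from the pivot axis. It pushes the plate's edge: touching it, its axis is at plate x = -49 mm.
- clip_nose (a point): Underside of the sprung V-shaped nose at the clip's free end, 95 mm from the pivot axis; it rides up its slopes onto the plate's top (5 mm) and presses down with about 1.5 N.
- punch (a joint): Travel of the spring punch, m: 0 up, 0.008 fully down at its stop. It moves straight down and springs back when let go; about 2 N starts it and 5 N brings it fully down. It must not be pressed with more than 25 N.
- punch_top (a point): Centre of the top of the punch's dark steel cap, 26 mm in diameter, 94.5 mm above the bench when up, at jig (+30, +50) mm.
- jar: Bystander: jar, 48 mm in diameter, 65 mm tall, origin at the centre of its underside.
- driver: Bystander: screwdriver lying on the bench.
- offcut: Bystander: wooden offcut, 50 x 35 x 20 mm, beyond the fence.
Not all that is in view belongs to the job. What is meant by the plate is not blue, and is the smaller of those in its own colour.

How it is judged (in metres and radians):
On the way, in this order (a step that is already met when the one before it is completed fails the run):
1. the clip is on the plate, its pin against the plate's edge (within 2 mm), and presses the plate snug against the fence (within 1.5 mm, square within 0.025 rad) with more than 6 N (x of clip_pin in the frame of plate above -0.0508 m and x of clip_nose in the frame of plate above -0.038 m and y of clip_pin in the frame of plate between -0.06 and 0.06 m and x of plate in the frame of fence between -0.0465 and -0.043 m and angle between the x axis of plate and the x axis of fence, either way round below 0.025 rad and z of plate in the frame of fence below 0.002 m and contact force between plate and fence above 6 N), for 0.2 s.
2. with the plate still clipped and snug, the punch is down to its stop (value of joint punch above 0.0072 m and x of clip_pin in the frame of plate above -0.0508 m and x of clip_nose in the frame of plate above -0.038 m and y of clip_pin in the frame of plate between -0.06 and 0.06 m and x of plate in the frame of fence between -0.0465 and -0.043 m and angle between the x axis of plate and the x axis of fence, either way round below 0.025 rad and z of plate in the frame of fence below 0.002 m), for 0.1 s.
3. the punch is up again and the clip is swung clear, pointing away from the plate (value of joint clip below -0.4 rad and value of joint punch below 0.001 m), for 0.2 s.
At the end, for the whole second after the job is handed in: The clip points away from the plate (joint below -0.4 rad), the punch is up (within 1 mm), the plate lies still and flat against the fence (within 1.5 mm, square within 0.025 rad) (all of step 3 and linear speed of plate below 0.01 m/s and x of plate in the frame of fence between -0.0465 and -0.043 m and angle between the x axis of plate and the x axis of fence, either way round below 0.025 rad and z of plate in the frame of fence below 0.002 m); the robot touches nothing.
It fails at once if the plate is pressed against the fence with more than 20 N (contact force between plate and fence above 20 N).
It fails at once if the punch is pressed with more than 25 N (contact force between any of the fingers, the arm and punch above 25 N).
It fails at once if the gripper touches the plate (contact force between any of the fingers, the arm and plate above 1 N).
It fails at once if a bystander is moved by more than 15 mm (distance of any of jar, driver, offcut from where it was at the start of the episode above 0.015 m).
It also fails if it takes over 72 s, if anything falls off the work surface, if the arm or the gripper's body presses on something with over 40 N, if the wrist force passes 120 N, or if a joint passes its speed limit or range.

## Working session

There is one attempt and no reset: what is moved stays moved. The work goes in short steps, Python scripts to look and compute and a tool call to move; the robot and the scene stay as the last step left them, time stands still between calls to the robot, and variables do not carry over. Pictures are saved under pics/ and viewed, about 8 in all and at most 12, crops included, and the job is handed in when it is done.

Besides the shell and the picture viewer there is one more tool, called by a JSON object that holds its "op" and its "data", one argument or row to a line. move_arm: Moves the arm, as the interface text tells. Its arguments: {"type":"object","properties":{"increments":{"type":"string"},"grip":{"type":"number"},"squeeze":{"type":"number"}},"required":["increments"]}

```bash
mkdir -p pics; ls
cat > h.py <<'E'
import numpy as np, cv2
from scipy.spatial.transform import Rotation as R
from rig import ctrl, cams, order, spotter
def px2w(I,u,v,z=None,d=None):
    K=I["camera_matrix"];K=np.array(K);r=np.array([(u-K[0,2])/K[0,0],-(v-K[1,2])/K[1,1],-1.])
    M=R.from_quat(I["orientation"]).as_matrix();c=np.array(I["xyz"]);w=M@r
    if z is not None: s=(z-c[2])/w[2]
    else: s=d
    return c+s*w
def w2px(I,p):
    K=np.array(I["camera_matrix"]);M=R.from_quat(I["orientation"]).as_matrix();q=M.T@(np.array(p)-np.array(I["xyz"]))
    return np.array([K[0,2]+K[0,0]*q[0]/-q[2],K[1,2]+K[1,1]*(-q[1])/-q[2]])
E
python3 - <<'E'
from h import *
s=ctrl.observe();print({k:np.round(v,3) for k,v in s.items()})
for c in("top","side"):
    I=cams.get_image(c);cv2.imwrite(f"pics/{c}0.png",I["img"]);print(c,np.round(I["xyz"]),np.round(I["orientation"],3),np.round(I["camera_matrix"],1).tolist(),[k for k in I])
    for n in("jig","fence","plate","clip","clip_pivot","clip_knob","punch_top","punch","jar","driver","offcut","clip_nose"):
        try:
            for r in spotter.recognise(c,n)[:4]:
                u,v=r["centre"];d=I["z_map"][int(v),int(u)];print(n,np.round([u,v]),round(r["confidence"],2),np.round(px2w(I,u,v,d=d)))
        except Exception as e: print(n,e)
E
```

```text
pics
{'clock': np.float64(0.0), 'joints': array([ 1.187,  0.207,  1.543, -0.   ,  1.393, -0.15 ]), 'joint_velocities': array([-0.001, -0.001,  0.   ,  0.001, -0.   ,  0.   ]), 'joint_efforts': array([-2.0000e-03, -3.7087e+01, -2.8142e+01,  7.0000e-02,  3.6000e-02,
       -0.0000e+00]), 'position': array([132.381, 558.746, 204.327]), 'orientation': array([ 0.703, -0.082,  0.082, -0.702]), 'contact_force': array([0.171, 0.067, 0.152]), 'ft_torque': array([-0.014, -0.047,  0.003]), 'grip_width': np.float64(1.001)}
top [ 423.   38. 1107.] [-0.065  0.05   0.715 -0.694] [[455.4, 0.0, 285.0], [0.0, 455.4, 211.6], [0.0, 0.0, 1.0]] ['img', 'z_map', 'camera_matrix', 'xyz', 'orientation']
fence [318. 257.] 0.74 [489. -17.  29.]
fence [326. 191.] 0.63 [646. -42.  40.]
plate [323. 213.] 0.87 [593. -32.  36.]
plate [196. 272.] 0.76 [465. 277.   9.]
plate [300. 318.] 0.68 [349.  32.   4.]
plate [315. 231.] 0.51 [550. -12.  34.]
clip [318. 262.] 0.67 [479. -18.   3.]
clip_pivot [313. 264.] 0.78 [472.  -3.  48.]
clip_pivot [321. 214.] 0.22 [591. -27.  36.]
clip_knob [313. 262.] 0.85 [478.  -4.  47.]

[... 419 characters left out ...]
mera_matrix', 'xyz', 'orientation']
jig [303. 220.] 0.93 [560.  44.  34.]
fence [274. 181.] 0.67 [663. -71.  31.]
plate [396. 251.] 0.72 [352.  47.   5.]
plate [320. 328.] 0.62 [459. 283.   4.]
plate [301. 199.] 0.59 [583. -25.  34.]
clip [345. 211.] 0.86 [477.  -1.  47.]
clip_pivot [347. 212.] 0.69 [473.   1.  47.]
clip_knob [347. 213.] 0.85 [471.   3.  45.]
punch_top [282. 190.] 0.47 [614.  29.  93.]
punch [283. 188.] 0.57 [614.  24.  93.]
jar [267. 248.] 0.85 [599. 170.  56.]
driver [337. 158.] 0.84 [ 543. -232.   21.]
offcut [233. 188.] 0.86 [755. -34.  15.]
clip_nose [300. 201.] 0.74 [583. -12.  37.]
clip_nose [362. 213.] 0.66 [442. -22.  32.]
clip_nose [348. 212.] 0.46 [469.   1.  45.]
```

Run:
```python
from h import *
t=cv2.imread("pics/top0.png");s=cv2.imread("pics/side0.png")
a=cv2.resize(t[100:330,180:440],None,fx=2.9,fy=2.6,interpolation=cv2.INTER_CUBIC)
cv2.imwrite("pics/t_crop.png",cv2.resize(t[120:310,200:430],None,fx=3.1,fy=3.1,interpolation=cv2.INTER_CUBIC))
cv2.imwrite("pics/s_all.png",cv2.resize(s,None,fx=1.4,fy=1.4,interpolation=cv2.INTER_CUBIC))
```

```text
(no output)
```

View pics/t_crop.png

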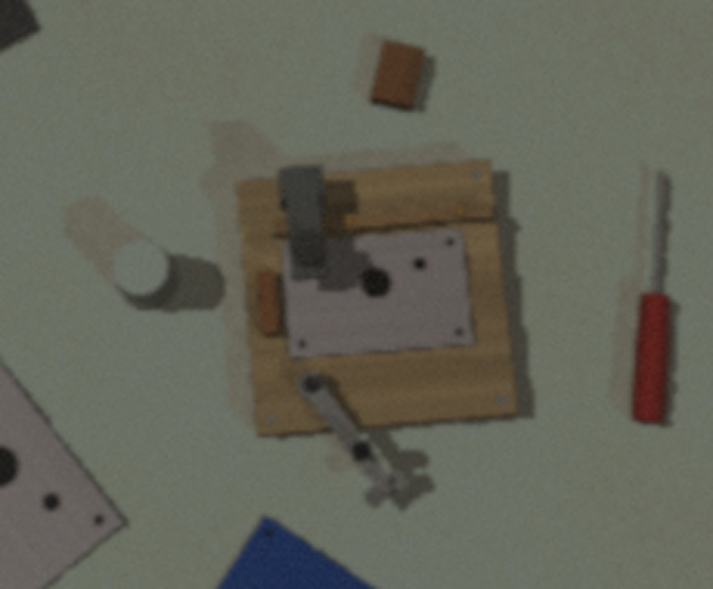

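View pics/s_all.png

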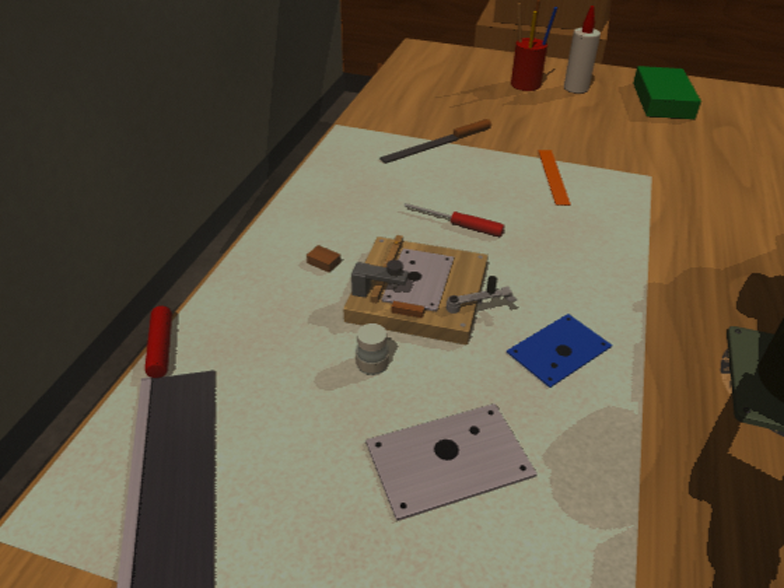

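The top view shows the jig with the wanted plate at about (320,213). The look-alikes are the large aluminium plate at (196,272) and the blue plate at (300,318); I choose the small aluminium one on the jig. The knob is at about (316,265), the pivot at (301,243) and the punch at (299,199).

Run:
```python
from h import *
s=ctrl.observe();print(np.round(R.from_quat(s["orientation"]).as_matrix(),2).tolist())
for c in("top","side"):
    I=cams.get_image(c);Z=I["z_map"];vv,uu=np.mgrid[0:420,0:560]
    K=I["camera_matrix"];M=R.from_quat(I["orientation"]).as_matrix()
    P=np.stack([(uu-K[0][2])/K[0][0]*Z,-(vv-K[1][2])/K[1][1]*Z,-Z],-1)@M.T+np.array(I["xyz"])
    reg=(Z>0)&(abs(P[...,0]-560)<140)&(abs(P[...,1]+15)<125)
    m=reg&(P[...,2]>23)&(P[...,2]<36.5)
    print(c,m.sum(),"med z board",np.median(P[...,2][m]))
    m8=cv2.morphologyEx(m.astype(np.uint8),cv2.MORPH_OPEN,np.ones((5,5)))
    (cx,cy),(w,h),a=cv2.minAreaRect(P[m8>0][:,:2].astype(np.float32));print("rect",cx,cy,w,h,a)
    k=reg&(P[...,2]>60)&(P[...,0]<510);print("knob pts",k.sum(),P[k].mean(0).round(1) if k.any() else 0)
    k=reg&(P[...,2]>88);print("punch pts",k.sum(),P[k].mean(0).round(1) if k.any() else 0)
    g=cv2.cvtColor(I["img"],cv2.COLOR_BGR2GRAY)
    # refined board corners from the picture
    for n,guess,z in (("jigc",[(277,179),(358,172),(367,253),(283,261)],30),) if c=="top" else ():
        q=cv2.cornerSubPix(g,np.float32(guess).reshape(-1,1,2),(4,4),(-1,-1),(3,30,.01)).reshape(-1,2)
        for p in q: print(p,px2w(I,*p,z=z)[:2].round(1))
    for p,z in (((316.5,265.5),78),((300.6,243.2),52)) if c=="top" else (((491/1.4,280/1.4),78),((453/1.4,299/1.4),52),((395/1.4,264/1.4),94.5)): print("hand",p,px2w(I,*p,z=z).round(1))
```

```text
[[0.97, 0.0, 0.23], [-0.23, -0.0, 0.97], [0.0, -1.0, -0.0]]
top 5560 med z board 30.59770399492095
rect 590.4059448242188 -27.565284729003906 200.55101013183594 200.12872314453125 3.175276041030884
knob pts 31 [469.4 -10.4  76.1]
punch pts 103 [616.7  24.3  93.8]
[274.72903 179.21939] [680.5  80.9]
[358. 172.] [ 691.7 -121.2]
[367. 253.] [ 495.5 -131.8]
[282.7859 260.6853] [483.2  66.7]
hand (316.5, 265.5) [467.6  -9.9  78. ]
hand (300.6, 243.2) [521.2  23.7  52. ]
side 3905 med z board 30.29652891499404
rect 587.8125610351562 -24.793106079101562 200.3399200439453 204.3191680908203 3.066708564758301
knob pts 60 [466.7  -5.7  70.9]
punch pts 91 [614.3  28.6  93. ]
hand (350.7142857142857, 200.0) [468.   -2.2  78. ]
hand (323.5714285714286, 213.57142857142858) [518.4  30.   52. ]
hand (282.14285714285717, 188.57142857142858) [613.8  26.9  94.5]
```

{"op": "move_arm", "data": {
  "increments": "457 0 -474 0 70 0;457 0 -474 0 70 0;457 0 -474 0 70 0;457 0 -474 0 70 0;457 0 -474 0 70 0;457 0 -474 0 70 0;457 0 -474 0 70 0;457 0 -474 0 70 0;457 0 -474 0 70 0;457 0 -474 0 70 0",
  "grip": 0.34
}}

```text
clock: 2.23
position: [345.5, 199.2, 205.9]
orientation: [-0.526, 0.471, -0.472, 0.527]
contact_force: [1.5, -0.6, 0.8]
grip_width: 0.353
```

```bash
cat >> h.py <<'E'
def st():
    s=ctrl.observe();M=R.from_quat(s["orientation"]).as_matrix();yaw=np.degrees(np.arctan2(M[1,2],M[0,2]))
    print("t",round(float(s["clock"]),2),"pos",np.round(s["position"],1),"yaw",round(yaw,1),"F",np.round(s["contact_force"],2),"g",round(float(s["grip_width"]),2),"j6",round(float(s["joints"][5]),2))
    return s,M,yaw
def inc(p,yaw_t):
    s,M,yaw=st();y=np.radians(yaw);d=np.array(p)-s["position"]
    X=np.array([np.sin(y),-np.cos(y),0]);Z=np.array([np.cos(y),np.sin(y),0])
    print("inc",np.round([X@d,-d[2],Z@d],1),"ay",round(yaw-yaw_t,1))
E
python3 - <<'E'
from h import *
inc([467.5,-8,110],-57)
E
```

```text
t 2.23 pos [345.5 199.2 205.9] yaw 6.4 F [ 1.5  -0.58  0.8 ] g 0.35 j6 0.19
inc [219.4  95.9  98.3] ay 63.4
```

{"op": "move_arm", "data": {
  "increments": "219 0 98 0 63 0;219 0 98 0 63 0;219 0 98 0 63 0;219 0 98 0 63 0;219 0 98 0 63 0;219 90 98 0 63 0;219 90 98 0 63 0;219 90 98 0 63 0;219 90 98 0 63 0;219 90 98 0 63 0"
}}

```text
clock: 3.07
position: [466.6, -5.6, 113.9]
orientation: [-0.205, 0.678, -0.677, 0.203]
contact_force: [0.0, 0.2, 0.9]
grip_width: 0.343
```

Run:
```python
from h import *
inc([467.5,-8,57],-57)
T=cams.get_image("top");S=cams.get_image("side")
a=cv2.resize(T["img"][200:300,270:370],(400,400),interpolation=cv2.INTER_CUBIC)
b=cv2.resize(S["img"][150:250,290:390],(400,400),interpolation=cv2.INTER_CUBIC)
cv2.imwrite("pics/hover.png",np.hstack([a,b]))
```

```text
t 3.07 pos [466.6  -5.6 113.9] yaw -56.5 F [0.02 0.24 0.92] g 0.34 j6 0.79
inc [ 0.5 56.9  2.5] ay 0.5
```

View pics/hover.png

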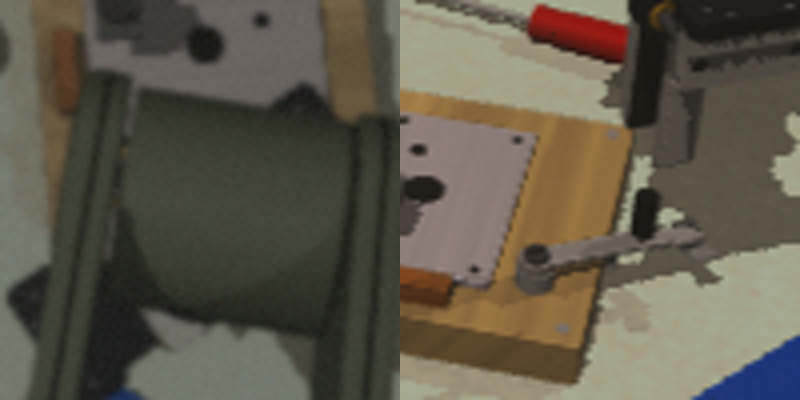

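Side view: knob top at crop (647,195), fingers at (640,125) and (675,165) straddle it from above. Descending.

{"op": "move_arm", "data": {
  "increments": "0 10 2 0 0 0;0 20 2 0 0 0;0 30 2 0 0 0;0 36 2 0 0 0;0 40 2 0 0 0;0 40 2 0 0 0"
}}

```text
clock: 3.67
position: [467.5, -6.6, 74.0]
orientation: [-0.206, 0.677, -0.676, 0.204]
contact_force: [0.3, -0.1, -0.5]
grip_width: 0.342
```

Run:
```python
from h import *
inc([467.5,-8,57],-57)
S=cams.get_image("side")
b=cv2.resize(S["img"][150:250,290:390],(500,500),interpolation=cv2.INTER_CUBIC)
cv2.imwrite("pics/down.png",b)
```

```text
t 3.67 pos [467.5  -6.6  74. ] yaw -56.3 F [ 0.28 -0.08 -0.45] g 0.34 j6 0.78
inc [ 0.8 17.   1.1] ay 0.7
```

View pics/down.png

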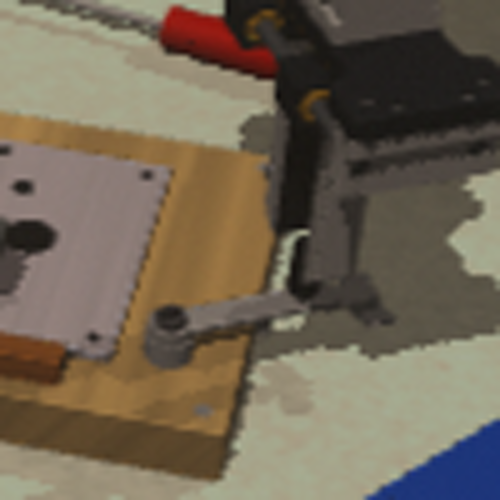

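The knob, at about (300,265), is between the two fingers. Lower and narrow the cage.

{"op": "move_arm", "data": {
  "increments": "0 8 1 0 0 0;0 16 1 0 0 0;0 16 1 0 0 0;0 16 1 0 0 0;0 16 1 0 0 0;0 16 1 0 0 0",
  "grip": 0.19,
  "squeeze": 5
}}

```text
clock: 4.22
position: [469.5, -7.8, 59.7]
orientation: [0.205, -0.677, 0.677, -0.205]
contact_force: [0.6, -0.3, -0.6]
grip_width: 0.19
```

{"op": "move_arm", "data": {
  "increments": "-0.5 0 7.6 0 -7 0;-1.8 0 15 0 -14 0;-4 0 22 0 -21 0;-7.3 0 29 0 -28 0;-11.2 0 35.6 0 -35 0;-16 0 41.5 0 -42 0;-21.3 0 46.8 0 -49 0;-27.3 0 51.4 0 -56 0;-33.9 0 55.2 0 -63 0;-33.9 0 55.2 0 -63 0"
}}

```text
clock: 5.05
position: [529.4, -35.0, 59.9]
orientation: [-0.528, 0.469, -0.47, 0.529]
contact_force: [-0.2, -0.2, -0.3]
grip_width: 0.191
```

Run:
```python
from h import *
st()
T=cams.get_image("top");S=cams.get_image("side")
for p in ((521.2,23.7,52),): print(w2px(T,p))
a=cv2.resize(T["img"][170:270,270:370],(400,400),interpolation=cv2.INTER_CUBIC)
b=cv2.resize(S["img"][150:250,270:370],(400,400),interpolation=cv2.INTER_CUBIC)
cv2.imwrite("pics/sw.png",np.hstack([a,b]))
```

```text
t 5.05 pos [529.4 -35.   59.9] yaw 6.8 F [-0.2  -0.22 -0.26] g 0.19 j6 -0.35
[300.59351999 243.18475896]
```

View pics/sw.png

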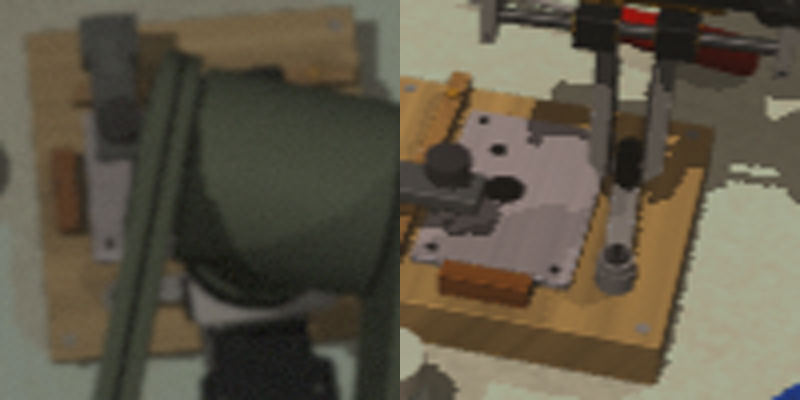

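Knob held in the cage, bar almost parallel to the plate edge. Proceeding slowly.

{"op": "move_arm", "data": {
  "increments": "-0.1 0 3.2 0 -3 0;-0.3 0 6.5 0 -6 0;-0.8 0 9.7 0 -9 0;-1.1 0 11.3 0 -10.5 0;-1.4 0 12.9 0 -12 0;-1.7 0 14.5 0 -13.5 0;-2.1 0 16 0 -15 0;-2.1 0 16 0 -15 0"
}}

```text
clock: 5.82
position: [543.8, -30.7, 59.3]
orientation: [-0.585, 0.397, -0.397, 0.585]
contact_force: [-1.7, 0.2, -0.0]
grip_width: 0.187
```

```bash
cat >> h.py <<'E'
def arm(c=(519.7,25.8)):
    s,M,yaw=st();d=s["position"][:2]-np.array(c);a=np.arctan2(d[1],d[0]);t=np.array([-np.sin(a),np.cos(a)]);r=np.array([np.cos(a),np.sin(a)])
    F=s["contact_force"][:2];print("rad",round(np.hypot(*d),1),"bar",round(np.degrees(a)+90-3.1,1),"Ft",round(F@t,2),"Fr",round(F@r,2))
E
python3 -c "
from h import *
arm()"
```

```text
t 5.82 pos [543.8 -30.7  59.3] yaw 21.7 F [-1.66  0.2  -0.02] g 0.19 j6 -0.59
rad 61.5 bar 20.0 Ft -1.44 Fr -0.83
```

{"op": "move_arm", "data": {
  "increments": "0 0 1.1 0 -1 0;0 0 2.2 0 -2 0;-0.1 0 3.2 0 -3 0;-0.1 0 4.3 0 -4 0;-0.1 0 4.3 0 -4 0"
}}

```text
clock: 6.23
position: [548.0, -29.2, 59.3]
orientation: [-0.599, 0.376, -0.376, 0.599]
contact_force: [-1.7, -0.2, 0.7]
grip_width: 0.188
```

```bash
python3 -c "
from h import *
arm()"
```

```text
t 6.23 pos [548.  -29.2  59.3] yaw 25.7 F [-1.73 -0.21  0.69] g 0.19 j6 -0.66
rad 61.9 bar 24.1 Ft -1.63 Fr -0.6
```

{"op": "move_arm", "data": {
  "increments": "0 0 1.1 0 -1 0;0 0 2.2 0 -2 0;-0.1 0 3.2 0 -3 0;-0.1 0 3.2 0 -3 0"
}}

```text
clock: 6.57
position: [550.8, -27.8, 59.4]
orientation: [-0.608, 0.36, -0.361, 0.608]
contact_force: [-1.2, -0.7, -0.5]
grip_width: 0.188
```

```bash
python3 -c "
from h import *
arm()"
```

```text
t 6.57 pos [550.8 -27.8  59.4] yaw 28.7 F [-1.19 -0.66 -0.53] g 0.19 j6 -0.71
rad 62.0 bar 27.0 Ft -1.36 Fr -0.03
```

{"op": "move_arm", "data": {
  "increments": "0 0 1.1 0 -1 0;0 0 2.2 0 -2 0;0 0 2.2 0 -2 0"
}}

```text
clock: 6.82
position: [552.8, -26.7, 59.5]
orientation: [-0.615, 0.35, -0.35, 0.615]
contact_force: [-1.6, 0.9, -1.1]
grip_width: 0.194
```

{"op": "move_arm", "data": {
  "increments": "0 0 1.1 0 -1 0;0 0 1.1 0 -1 0"
}}

```text
clock: 6.98
position: [553.5, -26.2, 59.5]
orientation: [0.618, -0.344, 0.344, -0.618]
contact_force: [-2.4, -0.2, 0.5]
grip_width: 0.19
```

```bash
python3 -c "
from h import *
arm()"
```

```text
t 6.98 pos [553.5 -26.2  59.5] yaw 31.7 F [-2.44 -0.17  0.51] g 0.19 j6 -0.76
rad 62.0 bar 30.0 Ft -2.14 Fr -1.19
```

{"op": "move_arm", "data": {
  "increments": "0 0 0.6 0 -0.5 0;0 0 1.1 0 -1 0;0 0 1.1 0 -1 0"
}}

```text
clock: 7.23
position: [554.3, -25.7, 59.5]
orientation: [0.621, -0.339, 0.339, -0.62]
contact_force: [-2.4, -0.5, -0.2]
grip_width: 0.191
```

{"op": "move_arm", "data": {
  "increments": "0 0 0.6 0 -0.5 0;0 0 1.1 0 -1 0;0 0 1.1 0 -1 0"
}}

```text
clock: 7.48
position: [555.4, -25.0, 59.5]
orientation: [-0.623, 0.334, -0.334, 0.623]
contact_force: [-1.9, -0.5, -0.6]
grip_width: 0.188
```

```bash
python3 -c "
from h import *
arm()"
```

```text
t 7.48 pos [555.4 -25.   59.5] yaw 33.7 F [-1.94 -0.48 -0.57] g 0.19 j6 -0.79
rad 62.0 bar 32.0 Ft -1.86 Fr -0.72
```

{"op": "move_arm", "data": {
  "increments": "0 0 0.6 0 -0.5 0;0 0 1.1 0 -1 0;0 0 1.1 0 -1 0"
}}

```text
clock: 7.73
position: [556.0, -24.4, 59.5]
orientation: [0.626, -0.328, 0.328, -0.626]
contact_force: [-3.4, -0.6, 0.2]
grip_width: 0.19
```

{"op": "move_arm", "data": {
  "increments": "0 0 0.6 0 -0.5 0;0 0 1.1 0 -1 0;0 0 1.1 0 -1 0"
}}

```text
clock: 7.98
position: [556.2, -24.2, 59.4]
orientation: [0.63, -0.323, 0.322, -0.629]
contact_force: [-5.7, -2.4, 2.7]
grip_width: 0.191
```

Run:
```python
from h import *
arm()
T=cams.get_image("top");S=cams.get_image("side")
a=cv2.resize(T["img"][170:270,270:370],(400,400),interpolation=cv2.INTER_CUBIC)
b=cv2.resize(S["img"][150:250,270:370],(400,400),interpolation=cv2.INTER_CUBIC)
cv2.imwrite("pics/sw2.png",np.hstack([a,b]))
```

```text
t 7.98 pos [556.2 -24.2  59.4] yaw 35.7 F [-5.69 -2.41  2.7 ] g 0.19 j6 -0.82
rad 61.9 bar 33.0 Ft -6.02 Fr -1.41
```

View pics/sw2.png

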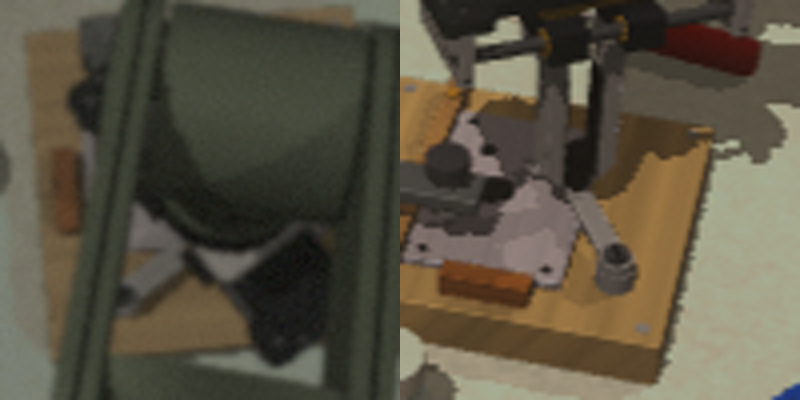

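The clip's nose is on the plate and resistance is rising, about 6 N on the knob now. A little more.

{"op": "move_arm", "data": {
  "increments": "0 0 0.3 0 0 0;0 0 0.6 0 0 0;0 0 0.6 0 0 0;0 0 0.6 0 0 0"
}}

```text
clock: 8.42
position: [556.3, -24.1, 59.4]
orientation: [0.63, -0.323, 0.322, -0.628]
contact_force: [-6.1, -3.0, 2.9]
grip_width: 0.192
```

```bash
python3 -c "
from h import *
arm()"
```

```text
t 8.42 pos [556.3 -24.1  59.4] yaw 35.7 F [-6.13 -2.96  2.87] g 0.19 j6 -0.82
rad 61.9 bar 33.1 Ft -6.7 Fr -1.23
```

{"op": "move_arm", "data": {
  "increments": "0 0 0.5 0 0 0;0 0 1 0 0 0;0 0 1.2 0 0 0;0 0 1.2 0 0 0;0 0 1.2 0 0 0"
}}

```text
clock: 8.83
position: [556.5, -23.9, 59.3]
orientation: [0.631, -0.324, 0.321, -0.628]
contact_force: [-8.1, -4.4, 3.8]
grip_width: 0.193
```

```bash
python3 -c "
from h import *
arm()"
```

```text
t 8.83 pos [556.5 -23.9  59.3] yaw 35.7 F [-8.14 -4.4   3.77] g 0.19 j6 -0.82
rad 61.9 bar 33.4 Ft -9.16 Fr -1.3
```

{"op": "move_arm", "data": {
  "increments": "0 0 0 0 0 0;0 0 0 0 0 0;0 0 0 0 0 0"
}}

```text
clock: 9.08
position: [556.5, -24.0, 59.3]
orientation: [0.631, -0.324, 0.321, -0.628]
contact_force: [-8.2, -4.1, 4.9]
grip_width: 0.189
```

{"op": "move_arm", "data": {
  "increments": "0 0 -1.5 0 0 0;0 0 -3 0 0 0;0 0 -4 0 0 0;0 0 -4 0 0 0",
  "grip": 0.34
}}

```text
clock: 9.42
position: [556.4, -25.1, 60.0]
orientation: [-0.629, 0.322, -0.324, 0.629]
contact_force: [0.3, 0.0, 0.3]
grip_width: 0.338
```

```bash
python3 -c "
from h import *
arm()"
```

```text
t 9.42 pos [556.4 -25.1  60. ] yaw 35.7 F [0.25 0.01 0.35] g 0.34 j6 -0.82
rad 62.7 bar 32.7 Ft 0.21 Fr 0.14
```

{"op": "move_arm", "data": {
  "increments": "0 -15 0 0 0 0;0 -40 0 0 0 0;0 -75 0 0 0 0;0 -75 0 0 0 0"
}}

```text
clock: 9.75
position: [561.0, -25.8, 141.8]
orientation: [-0.628, 0.318, -0.328, 0.631]
contact_force: [0.5, -0.4, 0.5]
grip_width: 0.338
```

Run:
```python
from h import *
inc([616,26,115],35.7)
S=cams.get_image("side")
b=cv2.resize(S["img"][150:250,270:370],(500,500),interpolation=cv2.INTER_CUBIC)
cv2.imwrite("pics/rel.png",b)
```

```text
t 9.75 pos [561.  -25.8 141.8] yaw 35.7 F [ 0.54 -0.41  0.53] g 0.34 j6 -0.82
inc [-10.   26.8  74.9] ay -0.0
```

View pics/rel.png

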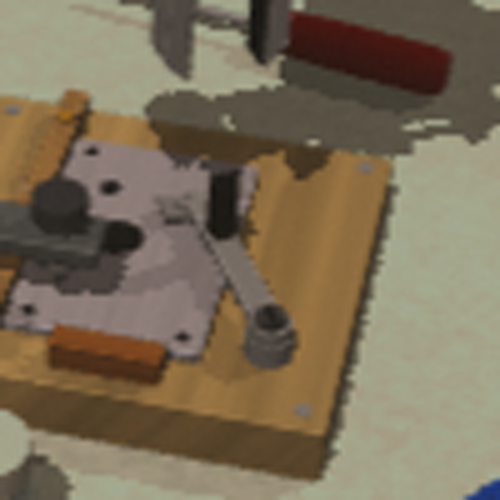

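The clip sits on the plate and the plate is against the fence; the punch cap is at crop (62,203). Now to the punch with the fingers shut.

{"op": "move_arm", "data": {
  "increments": "0 0 0 0 0 0;-5 0 37 0 0 0;-10 0 75 0 0 0;-10 0 75 0 0 0;-10 25 75 0 0 0;-10 25 75 0 0 0;-10 25 75 0 0 0;-10 25 75 0 0 0",
  "grip": 0
}}

```text
clock: 10.47
position: [609.3, 26.6, 108.6]
orientation: [0.629, -0.324, 0.322, -0.629]
contact_force: [0.2, -0.1, 0.2]
grip_width: 0.004
```

Run:
```python
from h import *
inc([616,26,96],35.7)
S=cams.get_image("side")
s=ctrl.observe();print("tcp px",w2px(S,s["position"]), "cap px",w2px(S,(616,26,94.5)))
b=cv2.resize(S["img"][150:230,240:320],(560,560),interpolation=cv2.INTER_CUBIC)
cv2.imwrite("pics/pun.png",b)
```

```text
t 10.47 pos [609.3  26.6 108.6] yaw 35.6 F [ 0.17 -0.14  0.22] g 0.0 j6 -0.72
inc [ 4.3 12.6  5.1] ay -0.1
tcp px [283.98200203 183.23716676] cap px [281.30104894 188.12827947]
```

View pics/pun.png

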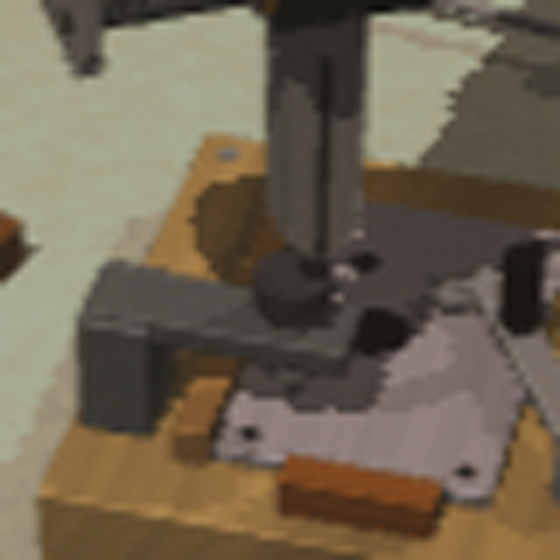

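The finger tips are just above the cap at crop (290,280), about 6 mm towards the robot; I'll centre them and press.

{"op": "move_arm", "data": {
  "increments": "4 4 5 0 0 0;4 10 5 0 0 0;4 13 5 0 0 0;4 16 5 0 0 0;4 18 5 0 0 0;4 18 5 0 0 0"
}}

```text
clock: 11.02
position: [616.9, 26.3, 91.4]
orientation: [0.629, -0.323, 0.323, -0.629]
contact_force: [0.4, -0.7, 2.2]
grip_width: 0.003
```

```bash
python3 -c "
from h import *
arm()"
```

```text
t 11.02 pos [616.9  26.3  91.4] yaw 35.7 F [ 0.4  -0.73  2.24] g 0.0 j6 -0.72
rad 97.2 bar 87.2 Ft -0.73 Fr 0.39
```

{"op": "move_arm", "data": {
  "increments": "0 1.5 0 0 0 0;0 3 0 0 0 0;0 4 0 0 0 0;0 4 0 0 0 0"
}}

```text
clock: 11.35
position: [616.9, 26.3, 87.7]
orientation: [0.629, -0.323, 0.323, -0.629]
contact_force: [-1.6, -1.3, 3.7]
grip_width: 0.006
```

{"op": "move_arm", "data": {
  "increments": "0 0.7 0 0 0 0;0 1.4 0 0 0 0;0 1.4 0 0 0 0"
}}

```text
clock: 11.6
position: [616.9, 26.3, 86.8]
orientation: [0.629, -0.323, 0.323, -0.629]
contact_force: [-2.7, -1.3, 6.6]
grip_width: 0.007
```

{"op": "move_arm", "data": {
  "increments": "0 0.6 0 0 0 0;0 1.2 0 0 0 0;0 1.2 0 0 0 0"
}}

```text
clock: 11.85
position: [617.0, 26.3, 86.7]
orientation: [0.629, -0.323, 0.323, -0.629]
contact_force: [-4.2, -1.2, 10.5]
grip_width: 0.006
```

{"op": "move_arm", "data": {
  "increments": "0 0.4 0 0 0 0;0 0.4 0 0 0 0;0 0.4 0 0 0 0"
}}

```text
clock: 12.1
position: [617.0, 26.3, 86.7]
orientation: [0.629, -0.323, 0.323, -0.629]
contact_force: [-3.9, -1.7, 12.0]
grip_width: 0.007
```

It is at its stop: z held at 86.7 while force rose to 12 N. Lift and return above the knob.

{"op": "move_arm", "data": {
  "increments": "0 -5 0 0 0 0;0 -15 0 0 0 0;0 -30 0 0 0 0;0 -55 0 0 0 0;0 -55 0 0 0 0;0 -55 0 0 0 0",
  "grip": 0
}}

```text
clock: 12.6
position: [618.0, 26.7, 140.8]
orientation: [-0.628, 0.322, -0.324, 0.63]
contact_force: [-1.2, 0.7, 0.5]
grip_width: 0.004
```

Run:
```python
from h import *
inc([556.4,-25.1,110],35.7)
S=cams.get_image("side")
Z=S["z_map"];k=[px2w(S,u,v,d=Z[v,u]) for v in range(150,230) for u in range(250,310)]
k=np.array(k);q=k[(k[:,2]>85)&(k[:,2]<100)&(np.hypot(k[:,0]-615,k[:,1]-27)<14)];print("cap",len(q),q.mean(0).round(1),q[:,2].max())
b=cv2.resize(S["img"][150:250,260:360],(500,500),interpolation=cv2.INTER_CUBIC)
cv2.imwrite("pics/pun2.png",b)
```

```text
t 12.6 pos [618.   26.7 140.8] yaw 35.7 F [-1.19  0.67  0.48] g 0.0 j6 -0.72
inc [  6.1  30.8 -80.3] ay -0.0
cap 101 [614.1  29.2  92.4] 96.97938093134076
```

View pics/pun2.png

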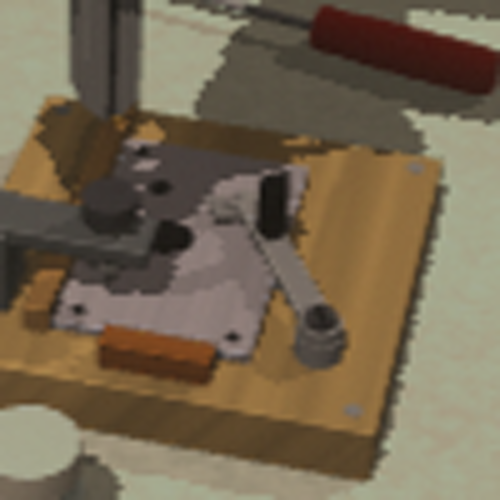

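The punch is up again at crop (108,200), and the clip and plate are unchanged. Back over the knob.

{"op": "move_arm", "data": {
  "increments": "3 0 -40 0 0 0;6 0 -80 0 0 0;6 0 -80 0 0 0;6 20 -80 0 0 0;6 40 -80 0 0 0;6 40 -80 0 0 0;6 40 -80 0 0 0",
  "grip": 0.34
}}

```text
clock: 13.23
position: [553.2, -24.4, 97.1]
orientation: [0.63, -0.325, 0.321, -0.629]
contact_force: [0.5, -0.4, 0.4]
grip_width: 0.338
```

```bash
python3 -c "
from h import *
inc([556,-25.1,60],35.7)"
```

```text
t 13.23 pos [553.2 -24.4  97.1] yaw 35.7 F [ 0.53 -0.36  0.44] g 0.34 j6 -0.82
inc [ 2.2 37.1  1.9] ay -0.0
```

{"op": "move_arm", "data": {
  "increments": "2 8 2 0 0 0;2 16 2 0 0 0;2 22 2 0 0 0;2 28 2 0 0 0;2 36 2 0 0 0;2 36 2 0 0 0"
}}

```text
clock: 13.73
position: [556.7, -25.2, 61.5]
orientation: [0.629, -0.324, 0.322, -0.629]
contact_force: [-0.1, -0.1, -0.1]
grip_width: 0.341
```

```bash
python3 -c "
from h import *
arm()"
```

```text
t 13.73 pos [556.7 -25.2  61.5] yaw 35.7 F [-0.05 -0.05 -0.12] g 0.34 j6 -0.82
rad 63.0 bar 32.9 Ft -0.07 Fr 0.01
```

{"op": "move_arm", "data": {
  "increments": "0 0 -2 0 0 0;0 0 -2 0 0 0;0 0 -2 0 0 0;-0.1 0 -5 0 3 0;-0.3 0 -8.5 0 6 0;-0.9 0 -12.8 0 10 0;-2.1 0 -18 0 15 0;-3.7 0 -23.2 0 20 0;-6.3 0 -29.2 0 26 0;-6.3 0 -29.2 0 26 0",
  "grip": 0.19
}}

```text
clock: 14.57
position: [530.4, -37.7, 63.9]
orientation: [-0.54, 0.456, -0.457, 0.54]
contact_force: [0.1, 1.3, -0.4]
grip_width: 0.19
```

```bash
python3 -c "
from h import *
arm()"
```

```text
t 14.57 pos [530.4 -37.7  63.9] yaw 9.5 F [ 0.11  1.28 -0.45] g 0.19 j6 -0.4
rad 64.4 bar 6.5 Ft 0.32 Fr -1.24
```

{"op": "move_arm", "data": {
  "increments": "-1 1 -7.6 0 7 0;-3 2 -15 0 14 0;-6 4 -22 0 21 0;-9.3 4 -29 0 28 0;-13 4 -35.6 0 35 0;-18 4 -41.5 0 42 0;-23.3 4 -46.8 0 49 0;-29.3 4 -51.4 0 56 0;-35.9 4 -55.2 0 63 0;-35.9 4 -55.2 0 63 0"
}}

```text
clock: 15.4
position: [469.9, -10.7, 59.8]
orientation: [-0.223, 0.671, -0.671, 0.223]
contact_force: [-0.6, -0.1, -0.3]
grip_width: 0.189
```

```bash
python3 -c "
from h import *
arm()"
```

```text
t 15.4 pos [469.9 -10.7  59.8] yaw -53.3 F [-0.61 -0.13 -0.34] g 0.19 j6 0.72
rad 61.8 bar -56.9 Ft -0.26 Fr 0.57
```

{"op": "move_arm", "data": {
  "increments": "0 0 1 0 0 0;0 0 1 0 0 0;0 0 1 0 0 0;0 -10 1 0 0 0;0 -30 1 0 0 0;0 -70 1 0 0 0;0 -110 1 0 0 0;0 -140 1 0 0 0;0 -140 1 0 0 0",
  "grip": 0.34
}}

```text
clock: 16.15
position: [476.3, -13.2, 208.0]
orientation: [0.218, -0.668, 0.674, -0.228]
contact_force: [0.8, 0.1, 1.6]
grip_width: 0.339
```

{"op": "move_arm", "data": {
  "increments": "0 0 -40 0 0 0;0 0 -80 0 0 0;0 0 -120 0 0 0;0 0 -160 0 0 0;0 0 -200 0 0 0;0 0 -200 0 0 0;0 0 -200 0 0 0"
}}

```text
clock: 16.73
position: [350.3, 149.5, 199.4]
orientation: [0.224, -0.67, 0.671, -0.224]
contact_force: [-0.1, -0.0, -0.0]
grip_width: 0.337
```

Run:
```python
from h import *
st()
T=cams.get_image("top");S=cams.get_image("side")
a=cv2.resize(T["img"][160:280,260:380],(400,400),interpolation=cv2.INTER_CUBIC)
b=cv2.resize(S["img"][140:260,260:380],(400,400),interpolation=cv2.INTER_CUBIC)
cv2.imwrite("pics/end.png",np.hstack([a,b]))
```

```text
t 16.73 pos [350.3 149.5 199.4] yaw -53.0 F [-0.08 -0.01 -0.04] g 0.34 j6 1.1
```

View pics/end.png

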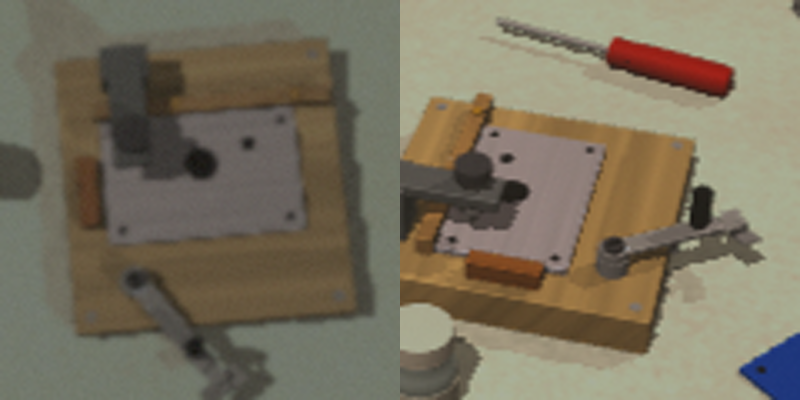

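The clip points away at about -1 rad, the plate lies flush along the fence, the punch is up, and the arm is clear. Handing in.

```bash
python3 -c "
from h import *
print(order.finish_job())"
```

```text
the job is handed in; nothing more can be done
None
```

The job is handed in at about 17 s of the 72 s allowed. The hand-in gave no verdict, so whether each step counted is not confirmed.

- **Clip on:** I caged the knob loosely between the fingers and swung the clip about 90° onto the plate. The knob then took about 9 N, roughly 11–14 N on the fence by the task's figures, for at least a quarter of a second. This was slightly above the 8–9 N I aimed for. I let go after that.
- **Punch:** I pressed it with shut fingers. The height held at 86.7 mm while the force rose to 12 N, so it was at its stop. The depth picture afterwards put the cap back up, with a mean of 92.4 mm against 94.5 nominal, about 2 mm low but the same as before pressing.
- **Clip off:** I swung it back to about -55° (-0.96 rad) and moved the arm well clear.

**Last pictures:** the plate lies flat and parallel against the fence, the clip points away, and the gripper is clear with no force on it. The jar and screwdriver look unmoved; the offcut was outside the last picture, but the arm never went near it.

**Not checked or off:**
- The pictures are too coarse to prove the plate is within 1.5 mm of the fence.
- The fence force was inferred from the knob force, not measured.
- The two cameras disagreed by 3–4 mm sideways, so I used their average.

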